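# Open the filter cover of a bench vacuum pump

## Task

The suction filter of the bench vacuum pump is to be inspected: press the pump's snap tab in until the filter cover springs forward off its catch, then let the tab go and push the cover along its guides until the filter under it is completely uncovered. Do not lift the cover: leave it lying flat and wholly on the pump's top. Keep off the filter itself and do not disturb the other things on the bench.

Things in the scene. Friction and masses are not known exactly. Their poses are not given: they have to be found in the camera images.
- pump: Fixed bench vacuum pump, grey box with flat white top, 180 (x) x 280 (y) x 100 mm high. Origin: centre of its underside on the bench; z up. Along its middle line x = 0, from its -y end: snap tab (y = -131 to -72 mm), cover on its seat over the filter, then bare flat top up to the end at y = +140 mm. The cover slides off towards +y; nothing stops it at the end, pushed too far it falls off.
- seat (a point): Point on the pump's top, middle of the seated cover (y = -39 mm of the pump). Two guides 6.5 mm high run along the cover's sides, inner faces at x = +-43.7 mm, from y = -88 to +137 mm of the pump. From y = -86 to -35 mm clips overhang the cover's edges and hold it down: inner edges at x = +-37 mm, tops 9.5 mm above the pump's top.
- tab_pad (a point): Centre of the upper face of the snap tab's thumb pad, 24 (x) x 22 (y) mm, at rest 12 mm above the pump's top, at y = -103 mm on its middle line. Pressed straight down it sinks 5 mm against a spring, about 3 N to begin, 7 to 10 N fully in; let go, it springs back. Beside it, from x = +-24 mm outward, are the spring pin bosses, 6.5 mm high.
- tab (a joint): Snap tab, a lever hinged at the pump's -y end: 0 rad at rest (its tooth stands in the cover's catch window and blocks it), 0.18 rad fully in; the cover is free from about 0.1 rad. Then two spring pins push the cover 16 mm towards the pump's +y, within about half a second, past the tooth, so that the tab can be let go and no longer catches.
- cover: Filter cover, loose flat grey plastic plate 84 (x) x 92 (y) x 5 mm, about 80 g, with dark louvre slots and one upstanding grip rib. Origin: centre of its underside; axes along the pump's. Seated at y = -39 mm, z = 100 mm of the pump; sprung out at y = -23 mm; the filter is uncovered from y = +44 mm; it lies wholly on the top up to y = +94 mm. Slides with under 3 N.
- rib (a point): Middle of the upper edge of the grip rib's rear (-y) face, the face to push on, 26 mm behind the cover's centre. The rib is 46 mm wide (x), 8 mm thick (y), its top 20.5 mm above the pump's top, 15.5 mm above the cover plate. This face is 27 mm ahead (+y) of the edge of the tab's pad when seated, 43 mm when sprung out.
- filter: Suction filter, fixed pleated paper cartridge 63 (x) x 49 (y) mm in the well under the cover; its pleats end 7 mm below the pump's top. Origin: centre of its underside, at y = -28 mm of the pump; the well reaches from y = -53 to -3 mm. Not to be touched.
- spare_filter: Bystander: spare filter cartridge 63 x 49 x 20 mm lying in front of the pump. Origin: centre of its underside.
- vial: Bystander: small screw-cap vial, 24 mm diameter, 45 mm high, standing on the pump's top outside the guides, near the end to which the cover goes. Origin: centre of its underside.
- reagent: Bystander: glass reagent bottle with blue cap, 70 mm diameter, 140 mm high, behind the pump. Origin: centre of its underside.
- dishes: Bystander: stack of four culture dishes, 90 mm diameter, 56 mm high, beyond the pump's tab end. Origin: centre of its underside.
- tube_rack: Bystander: green tube rack 70 x 140 x 53 mm beyond the pump's other end. Origin: centre of its underside.
- spatula: Bystander: slim steel laboratory spatula, 178 mm long, 11 mm wide, 5 mm thick, lying in front of the pump. Origin: middle of its underside.
Not all that is in view belongs to the job. Of the things that look like the cover, the middle-sized one is meant.

How it is judged:
On the way, in this order (a step that is already met when the one before it is completed fails the run):
1. the snap tab is pressed in (value of joint tab above 0.07 rad), for 0.05 s.
2. the cover has been pushed clear of its clips (y of cover in the frame of pump above 0.02 m), for 0.05 s.
At the end, for the whole second after the job is handed in: The filter is completely uncovered (cover's centre 44 to 100 mm beyond the pump's centre along its y), the cover lies flat (within 0.06 rad and 4 mm of the pump's top) between its guides, at rest, wholly on the pump, and the tab has sprung back (y of cover in the frame of pump between 0.044 and 0.1 m and z of cover in the frame of pump between 0.097 and 0.104 m and x of cover in the frame of pump between -0.006 and 0.006 m and angle between cover's own z axis and vertical below 0.06 rad and linear speed of cover below 0.01 m/s and value of joint tab below 0.03 rad); the robot touches nothing.
It fails at once if the cover is lifted off the pump's top, tipped or dropped (z of cover in the frame of pump above 0.11 m or z of cover in the frame of pump below 0.092 m or angle between cover's own z axis and vertical above 0.15 rad).
It fails at once if the filter is touched (contact force between any of the arm, the fingers and filter above 1 N).
It fails at once if one of the other things is moved by more than 25 mm (distance of any of spare_filter, vial, reagent, dishes, tube_rack, spatula from where it was at the start of the episode above 0.025 m).
It fails at once if a standing thing is knocked over (angle between any of vial, reagent, dishes's own z axis and vertical above 0.3 rad).
It also fails if it takes over 38 s, if anything falls off the work surface, if the arm or the gripper's body presses on something with over 40 N, if the wrist force passes 120 N, or if a joint passes its speed limit or range.

## Robot

A 6-joint arm with a two-finger parallel gripper is mounted at the origin on the work surface. World frame = base frame: x ahead of the robot, y to its left, z up, the work surface at z = 0. Lengths are in m, angles in rad, forces in N, time in s.
With the tool pointing down it reaches from about 0.3 to 0.875 m from the base axis. Payload 6.4 kg.
Tool frame: the origin (TCP) lies midway between the tips of the shut fingers; the grasp point (between the pads) lies 19 mm behind it; z points along the fingers, y is the line along which they close (so a half turn about z gives the same grasp; the last joint's range is limited). The gripper opens to 85 mm and grips with 20 to 120 N. Pads are 22 mm wide; open, the fingers measure 114 mm over their backs; the gripper's body (76 mm by 85 mm) begins 54 mm behind the grasp point. The pads swing forward as they close: fully open they stand 13 mm farther back than shut.
Start: joints at [1.044, 0.181, 1.607, -0, 1.354, -0.206], TCP at [0.181, 0.546, 0.231] pointing down, gripper open.
Joint ranges: [-2.99, 2.99], [-0.89, 2.07], [0.3, 2.58], [-1.14, 4.28], [0, 2.63], [-3.12, 3.12]. Speed limits (rad/s): [2.57, 2.57, 3.01, 3.14, 3.14, 3.14].

## Interface

Orientations are given as a unit quaternion [w, x, y, z].
In Python, from bench import status, camera, ctrl gives the robot as it stands. The module is installed in compiled form; this text tells all that it offers.
- The arm moves only by the shell command python3 -m handwheel 'ROWS'. ROWS is JSON, a list that holds one entry, the list of rows, each a list of 7 numbers: the opening, from -1 (shut) to 1 (fully open), then the shift along the tool's x, y, z in cm, then the turn, a rotation vector about the tool's x, y, z in degrees. A call has 1 to 10 rows; each row is the pose to reach, as a shift and turn from the pose commanded when the call began, along the tool's axes at that moment; what a row does not reach only later rows make up. A row lasts 1/8 s, in which the tool goes at most 62.5 mm and 10.7 degrees, less where a joint would pass 70% of its speed; a pose out of reach is approached as far as the arm can. A call with a gripper value outside its range is refused whole. The fingers move at their own pace and stop on an object; the grip force is fixed at half the most. Time passes only in rows, so rows that repeat a pose let the fingers close. It gives the time, the measured TCP pose, the force, the opening and the grip force at its end, in the units of the state.
- status.get_obs(): the state, without advancing time (a new reading comes with each control period).
- camera(name): name is "scene" or "top" or "wrist"; returns a dict with "frame" (400x640x3 uint8, blue, green, red), "depth" (400x640 float32, m along the optical axis (not along the pixel's ray), 0 where there is no reading), "fx", "fy", "cx", "cy" (pixels), "dist" ([k1, k2, p1, p2, k3] as OpenCV has them; the pictures are not rectified), "extrinsics" (4x4, takes a point from camera to world coordinates); the wrist camera has in their place "hand_eye" (4x4, takes a point from camera to tool coordinates, whose origin is the TCP and whose axes are the flange's). Camera axes: x right, y down, z forward; pixel columns grow to the right and rows downward; lengths in m; the calibration is good to about 2 mm. A picture is of the moment at which its call begins: read the wrist's pose just before it.
- ctrl.hand_in(): hands the job in; it is judged then, once.
The state is a dict: "time_s": time; "q": joint angles; "dq": joint speeds; "joint_efforts": joint torques, N m; "eef_pos": TCP position; "eef_rot": TCP orientation; "wrist_force": force on the tool from outside, world axes, zero at the start; "torque": the same for the moment, N m; "opening": opening from 0.0 (shut) to 1.0 (fully open); "grasp_force": force on a finger pad.
Only numpy, scipy, OpenCV 4.12 (cv2) and the standard library are available. Lean on these libraries where they do the work, as an engineer would, in place of code of your own. Each camera call takes 0.05 s, during which the arm holds its last target. There are 200 camera calls.

## Working session

There is one attempt and no reset: what is moved stays moved. The work goes in short steps, Python scripts to look and compute and a shell command to move; the robot and the scene stay as the last step left them, time stands still between calls to the robot, and variables do not carry over. Pictures are saved under pics/ and viewed, at most 10 in all, crops included, and the job is handed in when it is done.

```bash
mkdir -p pics; cat > h.py <<'E'
import numpy as np, cv2
from bench import status, camera, ctrl
from scipy.spatial.transform import Rotation as R
def T_tool():
    o=status.get_obs(); q=o["eef_rot"]; T=np.eye(4)
    T[:3,:3]=R.from_quat([q[1],q[2],q[3],q[0]]).as_matrix(); T[:3,3]=o["eef_pos"]; return T
def shot(name,fn):
    T=T_tool(); c=camera(name)
    c["T"]=T@np.array(c["hand_eye"]) if name=="wrist" else np.array(c["extrinsics"])
    cv2.imwrite("pics/%s.png"%fn,c["frame"]); np.save("pics/%s.npy"%fn,c,allow_pickle=True); return c
def load(fn): return np.load("pics/%s.npy"%fn,allow_pickle=True).item()
def pt(c,u,v,z=None):
    K=np.array([[c["fx"],0,c["cx"]],[0,c["fy"],c["cy"]],[0,0,1.]])
    n=cv2.undistortPoints(np.array([[[u,v]]],float),K,np.array(c["dist"],float))[0,0]
    r=np.array([n[0],n[1],1.]); T=c["T"]
    if z is None:
        d=c["depth"][int(v)-1:int(v)+2,int(u)-1:int(u)+2]; d=np.median(d[d>0]) if (d>0).any() else np.nan
    else: d=(z-T[2,3])/(T[:3,:3]@r)[2]
    return T[:3,:3]@(r*d)+T[:3,3]
E
python3 - <<'E'
from h import *
shot("top","top0");shot("scene","scene0");print(status.get_obs())
E
```

```text
{'time_s': 0.1, 'q': array([ 1.04370655e+00,  1.81500490e-01,  1.60791593e+00,  7.79125807e-06,
        1.35375045e+00, -2.06318582e-01]), 'dq': array([-0.00070473, -0.0031373 , -0.00264202, -0.00127828, -0.00012204,
       -0.00083776]), 'joint_efforts': array([-7.07115523e-04, -4.45877552e+01, -3.52239954e+01, -4.08430878e-04,
        4.10974404e-03, -3.05802428e-05]), 'eef_pos': array([0.18103753, 0.54524361, 0.23045142]), 'eef_rot': array([-2.85761480e-04,  1.59699651e-01,  9.87165337e-01, -7.33414110e-04]), 'wrist_force': array([ 0.4847736 , -0.43514923,  0.04495697]), 'torque': array([-0.0009484 ,  0.0520789 , -0.00317054]), 'grasp_force': 0.0, 'opening': 0.9972942632125819}
```

View pics/top0.png

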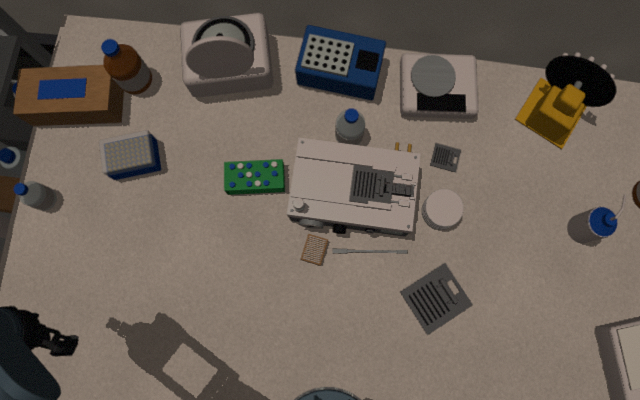

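View pics/scene0.png

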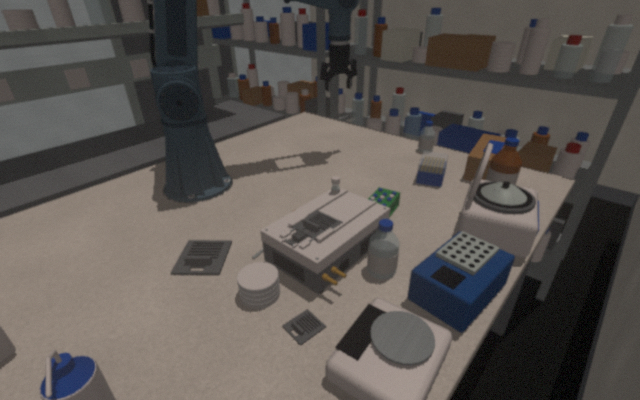

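The top picture shows the pump at about (355,186), with the tab at its right end (400,188), the cover at (372,185) and the vial at (298,205). Next I'll enlarge this part.

```bash
python3 - <<'E'
from h import *
c=load("top0")
cv2.imwrite("pics/crop.png",cv2.resize(c["frame"][130:250,280:440],None,fx=5,fy=5,interpolation=cv2.INTER_CUBIC))
for u,v in [(355,186),(330,180),(320,190),(408,210)]: print(u,v,pt(c,u,v))
E
```

```text
355 186 [0.56566269 0.00769793 0.10440005]
330 180 [0.57332974 0.06477608 0.09985018]
320 190 [0.54789903 0.08405428 0.0989063 ]
408 210 [ 0.5278259  -0.11585439  0.09816521]
```

View pics/crop.png

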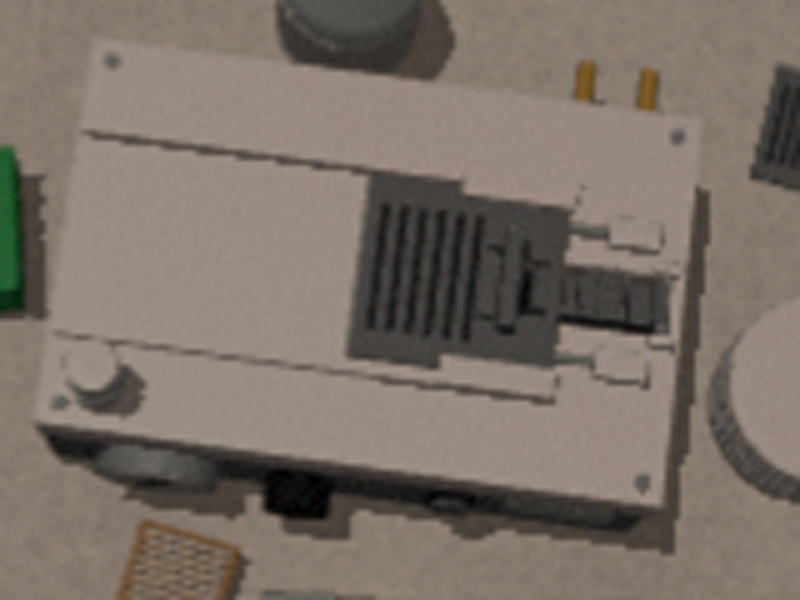

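The enlarged crop shows the pump top's corners at (93,40), (700,117), (665,507) and (38,424). The pad is around (613,297) and the rib around (510,280).

```bash
cat >> h.py <<'E'
def pump():
    return np.load("pump.npy")
def rel(P,yaw):  # shift (cm) and turn (deg) from current tool pose to tool-down with tool y along pump x
    T=T_tool(); best=None
    for s in (0,np.pi):
        Rt=(R.from_euler('z',yaw+s)*R.from_matrix(np.array([[0,1,0],[1,0,0],[0,0,-1.]]))).as_matrix()
        rv=R.from_matrix(T[:3,:3].T@Rt).as_rotvec(degrees=True)
        if best is None or np.linalg.norm(rv)<np.linalg.norm(best): best=rv
    return (T[:3,:3].T@(P-T[:3,3])*100).round(2),best.round(2)
E
python3 - <<'E'
from h import *
c=load("top0")
f=lambda p,z:pt(c,280+(p[0]+.5)/5-.5,130+(p[1]+.5)/5-.5,z)
A,B,C,D=[f(p,.1) for p in [(93,40),(700,117),(665,507),(38,424)]]
print(A,B,C,D,[np.linalg.norm(a-b) for a,b in((A,B),(B,C),(C,D),(D,A))])
O=(A+B+C+D)/4; d=(A-B)+(D-C); yaw=np.arctan2(-d[0],d[1]); print(O,np.degrees(yaw))
Rz=R.from_euler('z',yaw); O[2]=0
np.save("pump.npy",np.r_[O,yaw])
for n,p,z in [("pad",(613,297),.112),("vial",(93,372),.145),("rib",(512,280),.1205)]:
    print(n,Rz.inv().apply(f(p,z)-O))
P=O+Rz.apply([0,-.103,.16]); print(P,rel(P,yaw)); print(T_tool().round(3), load("top0")["T"][:3,3])
E
```

```text
[0.6629662  0.14933353 0.1       ] [ 0.66219851 -0.12944041  0.1       ] [ 0.48187141 -0.13026517  0.1       ] [0.48358849 0.14874462 0.1       ] [np.float64(0.27877499660693), np.float64(0.18032898970604394), np.float64(0.27901507765670763), np.float64(0.1793786783512038)]
[0.57265615 0.00959314 0.1       ] -0.25523576065083997
pad [-0.00174384 -0.10626375  0.112     ]
vial [-0.07185399  0.11429786  0.145     ]
rib [-0.00211953 -0.06029887  0.1205    ]
[ 0.57219732 -0.09340584  0.16      ] (array([-57.26, -48.26,   7.1 ]), array([-9.000e-02,  4.000e-02,  7.188e+01]))
[[-0.949  0.315 -0.001  0.181]
 [ 0.315  0.949 -0.001  0.545]
 [ 0.    -0.002 -1.     0.23 ]
 [ 0.     0.     0.     1.   ]] [0.29465388 0.03659213 1.22694269]
```

```bash
R='';python3 -m handwheel '[[[-1,-57.2,-48.3,0,0,0,71.9],[-1,-57.2,-48.3,0,0,0,71.9],[-1,-57.2,-48.3,0,0,0,71.9],[-1,-57.2,-48.3,0,0,0,71.9],[-1,-57.2,-48.3,0,0,0,71.9],[-1,-57.2,-48.3,0,0,0,71.9],[-1,-57.2,-48.3,0,0,0,71.9],[-1,-57.2,-48.3,0,0,0,71.9],[-1,-57.2,-48.3,0,0,0,71.9],[-1,-57.2,-48.3,0,0,0,71.9]]]'
python3 - <<'E'
from h import *
p=pump();P=p[:3]+R.from_euler('z',p[3]).apply([0,-.103,.23]);print(rel(P,p[3]),T_tool().round(3),status.get_obs()["q"].round(2))
E
```

```text
time_s: 1.35
eef_pos: [0.5079, 0.0105, 0.2311]
eef_rot: [-0.0, 0.709, 0.705, 0.0]
wrist_force: [0.8, 0.6, 0.5]
opening: -0.002
grasp_force: 0.0
(array([-10.36,   6.48,   0.11]), array([-0.  , -0.01, -0.05])) [[ 0.005  1.    -0.     0.508]
 [ 1.    -0.005  0.     0.01 ]
 [ 0.    -0.    -1.     0.231]
 [ 0.     0.     0.     1.   ]] [-0.21  0.03  1.77  0.    1.34 -0.21]
```

```bash
python3 -m handwheel '[[[-1,-10.4,6.5,0,0,0,0],[-1,-10.4,6.5,0,0,0,0],[-1,-10.4,6.5,0,0,0,0],[-1,-10.4,6.5,0,0,0,0]]]'
python3 - <<'E'
from h import *
shot("wrist","w1"); c=load("w1"); print(c["T"].round(3))
p=pump();P=p[:3]+R.from_euler('z',p[3]).apply([0,-.103,.112]);print(rel(P,p[3]))
E
```

```text
time_s: 1.85
eef_pos: [0.5712, -0.0917, 0.2304]
eef_rot: [-0.001, 0.709, 0.705, -0.0]
wrist_force: [-0.6, 0.5, -0.7]
opening: 0.002
grasp_force: 0.0
[[ 1.    -0.005 -0.004  0.572]
 [-0.006 -0.964 -0.268 -0.023]
 [-0.002  0.268 -0.964  0.373]
 [ 0.     0.     0.     1.   ]]
(array([-0.24,  0.12, 11.88]), array([-0.07, -0.05, -0.  ]))
```

View pics/w1.png

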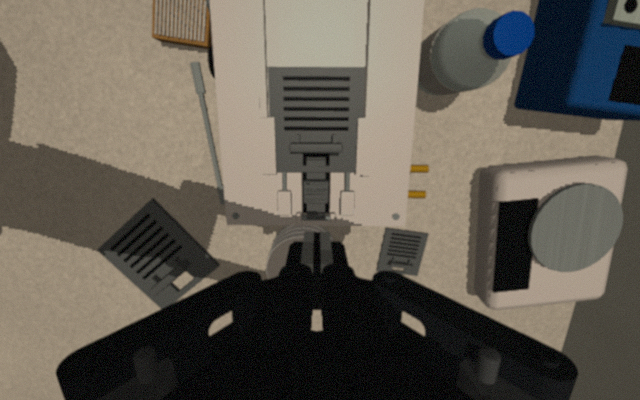

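The wrist view shows the tab at about (316,190), the rib's rear edge at (316,153), and the pump's end corners at (226,222) and (407,226). I'll check these against the pump pose.

```bash
python3 - <<'E'
from h import *
c=load("w1");p=pump();Rz=R.from_euler('z',p[3])
for n,u,v,z in [("endL",226,222,.1),("endR",407,226,.1),("tabL",304,213,None),("tabR",328,213,None),("ribL",290,153,.1205),("ribR",342,153,.1205),("covL",270,168,.105),("covR",357,168,.105),("covfL",273,68,.105),("covfR",366,68,.105)]:
    print(n,(Rz.inv().apply(pt(c,u,v,z)-p[:3])*1000).round(1))
cv2.imwrite("pics/c2.png",cv2.resize(c["frame"][130:240,250:380],None,fx=5,fy=5,interpolation=cv2.INTER_CUBIC))
E
```

```text
endL [ -92.5 -134.   100. ]
endR [  89.9 -138.4  100. ]
tabL [ -14.8 -131.6   78.7]
tabR [  10.8 -131.    80.5]
ribL [-24.3 -62.6 120.5]
ribR [ 20.9 -62.7 120.5]
covL [-44.8 -78.4 105. ]
covR [ 36.5 -78.5 105. ]
covfL [-38.6   8.5 105. ]
covfR [ 41.4   8.4 105. ]
```

View pics/c2.png

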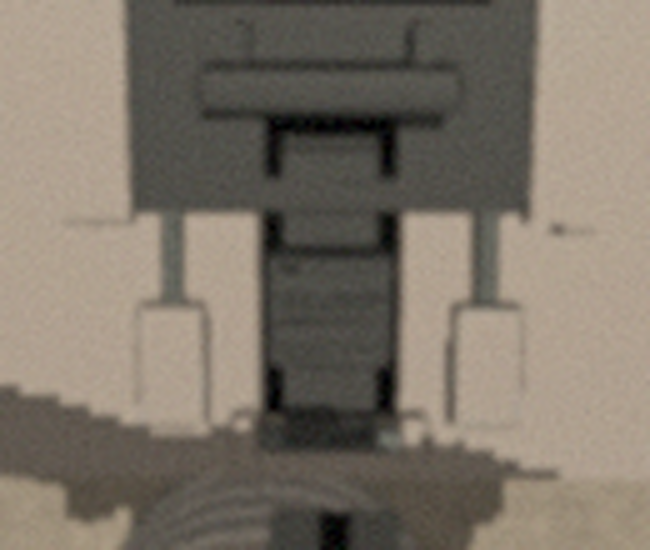

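```bash
python3 -m handwheel '[[[-1,-0.15,0,4,0,0,0],[-1,-0.15,0,8,0,0,0],[-1,-0.15,0,10.5,0,0,0],[-1,-0.15,0,11.3,0,0,0],[-1,-0.15,0,11.3,0,0,0],[-1,-0.15,0,11.3,0,0,0]]]'; python3 -m handwheel '[[[-1,0,0,0.15,0,0,0],[-1,0,0,0.3,0,0,0],[-1,0,0,0.45,0,0,0],[-1,0,0,0.6,0,0,0],[-1,0,0,0.7,0,0,0],[-1,0,0,0.7,0,0,0]]]'
```

```text
time_s: 2.65
eef_pos: [0.5727, -0.0933, 0.1199]
eef_rot: [0.001, 0.709, 0.706, 0.001]
wrist_force: [0.5, 0.7, 0.3]
opening: 0.002
grasp_force: 0.0
time_s: 3.4
eef_pos: [0.5718, -0.0934, 0.1113]
eef_rot: [-0.0, 0.709, 0.705, 0.0]
wrist_force: [-0.3, 0.1, -0.1]
opening: -0.003
grasp_force: 0.0
```

```bash
python3 -m handwheel '[[[-1,0,0,0.1,0,0,0],[-1,0,0,0.2,0,0,0],[-1,0,0,0.2,0,0,0]]]'; python3 -m handwheel '[[[-1,0,0,0.1,0,0,0],[-1,0,0,0.2,0,0,0],[-1,0,0,0.2,0,0,0]]]'
```

```text
time_s: 3.78
eef_pos: [0.572, -0.0932, 0.1103]
eef_rot: [0.0, 0.709, 0.705, 0.0]
wrist_force: [-3.2, 1.2, 7.6]
opening: 0.002
grasp_force: 3.8
time_s: 4.15
eef_pos: [0.572, -0.0926, 0.1084]
eef_rot: [-0.0, 0.709, 0.705, 0.0]
wrist_force: [-3.6, 4.3, 9.4]
opening: -0.002
grasp_force: 4.6
```

```bash
python3 -m handwheel '[[[-1,0,0,0.1,0,0,0],[-1,0,0,0.15,0,0,0],[-1,0,0,0.15,0,0,0],[-1,0,0,0.15,0,0,0],[-1,0,0,0.15,0,0,0]]]'
python3 - <<'E'
from h import *
shot("wrist","w2")
E
```

```text
time_s: 4.78
eef_pos: [0.5721, -0.0923, 0.1073]
eef_rot: [-0.0, 0.709, 0.705, 0.001]
wrist_force: [-4.7, 6.0, 10.2]
opening: 0.0
grasp_force: 5.9
```

View pics/w2.png

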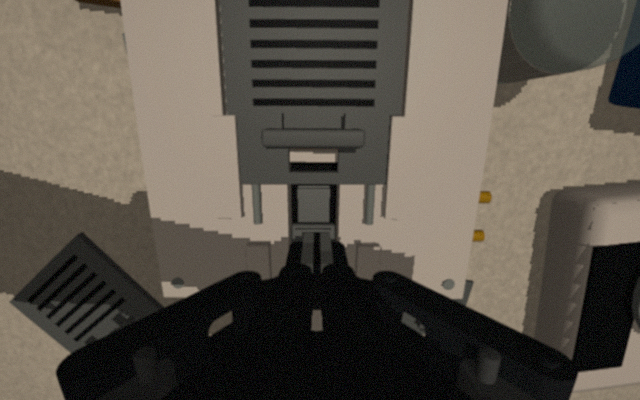

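The cover has sprung forward: its catch window at (314,165) is clear of the tooth and the pins at (257,200) and (370,200) are extended. Next I'll measure the rib.

```bash
python3 - <<'E'
from h import *
c=load("w2");p=pump();Rz=R.from_euler('z',p[3])
for n,u,v,z in [("ribL",264,147,.1205),("ribR",364,147,.1205),("covrear",315,184,.105),("covL",240,184,.105),("covR",387,184,.105)]:
    print(n,(Rz.inv().apply(pt(c,u,v,z)-p[:3])*1000).round(1))
print((Rz.inv().apply(T_tool()[:3,3]-p[:3])*1000).round(1))
E
python3 -m handwheel '[[[-1,0,0,-0.5,0,0,0],[-1,0,0,-1,0,0,0],[-1,0,0,-1.6,0,0,0],[-1,0,0,-1.6,0,0,0],[-1,0,0,-1.6,0,0,0]]]'
```

```text
ribL [-23.4 -46.  120.5]
ribR [ 20.8 -46.  120.5]
covrear [ -1.  -66.3 105. ]
covL [-39.4 -66.3 105. ]
covR [ 36.  -66.3 105. ]
[-1.000e-01 -1.019e+02  1.072e+02]
time_s: 5.45
eef_pos: [0.5717, -0.0933, 0.1216]
eef_rot: [-0.0, 0.709, 0.705, -0.0]
wrist_force: [-0.2, -0.6, -0.7]
opening: 0.0
grasp_force: 0.0
```

```bash
python3 -m handwheel '[[[-1,1.5,-0.1,0,0,0,0],[-1,3.3,-0.1,0,0,0,0],[-1,3.3,-0.1,0,0,0,0],[-1,3.3,-0.1,0.5,0,0,0],[-1,3.3,-0.1,1.0,0,0,0],[-1,3.3,-0.1,1.0,0,0,0],[-1,3.3,-0.1,1.0,0,0,0]]]'; python3 -m handwheel '[[[-1,0.4,0,0,0,0,0],[-1,0.8,0,0,0,0,0],[-1,1.2,0,0,0,0,0],[-1,1.6,0,0,0,0,0],[-1,2.0,0,0,0,0,0],[-1,2.4,0,0,0,0,0],[-1,2.8,0,0,0,0,0]]]'
python3 - <<'E'
from h import *
shot("wrist","w3")
E
```

```text
time_s: 6.32
eef_pos: [0.5709, -0.0607, 0.1117]
eef_rot: [-0.0, 0.709, 0.705, -0.0]
wrist_force: [1.1, 0.3, 0.1]
opening: -0.0
grasp_force: 0.0
time_s: 7.2
eef_pos: [0.5712, -0.0321, 0.1119]
eef_rot: [0.0, 0.709, 0.705, 0.0]
wrist_force: [-0.3, -0.4, 0.3]
opening: 0.001
grasp_force: 0.3
```

View pics/w3.png

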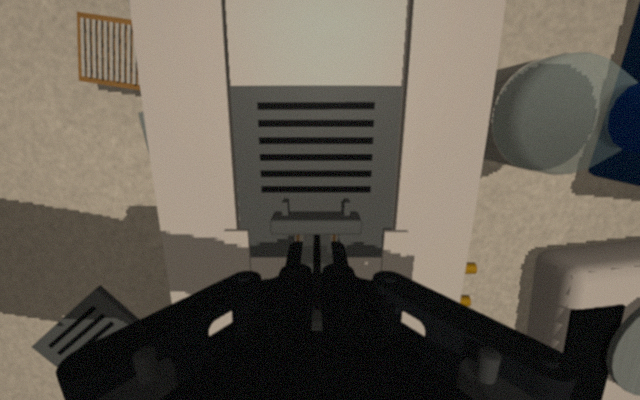

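The cover lies flat and centred between its guides, and the fingertips are right behind the rib at (316,237). I'll carry on pushing; the target TCP is about 31 mm in pump y.

```bash
python3 - <<'E'
from h import *
c=load("w3");p=pump();Rz=R.from_euler('z',p[3])
for n,u,v,z in [("front",316,87,.105),("ribtop rear",316,233,.1205)]:
    print(n,(Rz.inv().apply(pt(c,u,v,z)-p[:3])*1000).round(1))
E
python3 -m handwheel '[[[-1,0.6,0,0,0,0,0],[-1,1.2,0,0,0,0,0],[-1,1.8,0,0,0,0,0],[-1,2.4,0,0,0,0,0],[-1,3.0,0,0,0,0,0],[-1,3.5,0,0,0,0,0],[-1,4.0,0,0,0,0,0],[-1,4.3,0,0,0,0,0],[-1,4.5,0,0,0,0,0],[-1,4.5,0,0,0,0,0]]]'
python3 - <<'E'
from h import *
c=shot("wrist","w4");p=pump();Rz=R.from_euler('z',p[3])
# front edge: brightness jump along column 316
g=c["frame"][:,270:360].mean((1,2)); v=int(np.argmin(np.diff(g[:200]))); print(v,np.diff(g[:200]).min(),(Rz.inv().apply(pt(c,316,v+.5,.105)-p[:3])*1000).round(1))
E
```

```text
front [ -1.6  41.1 105. ]
ribtop rear [ -1.6 -28.5 120.5]
time_s: 8.5
eef_pos: [0.5713, 0.0128, 0.1117]
eef_rot: [-0.0, 0.709, 0.705, -0.0]
wrist_force: [-0.0, -0.0, -0.7]
opening: -0.005
grasp_force: 0.0
84 -29.35555555555554 [ -1.7  87.2 105. ]
```

```bash
python3 -m handwheel '[[[-1,0.5,0,0,0,0,0],[-1,1,0,0,0,0,0],[-1,1.5,0,0,0,0,0],[-1,2.0,0,0,0,0,0],[-1,2.4,0,0,0,0,0],[-1,2.7,0,0,0,0,0],[-1,2.8,0,0,0,0,0],[-1,2.8,0,0,0,0,0]]]'
python3 -m handwheel '[[[-1,-0.5,0,0,0,0,0],[-1,-1,0,0,0,0,0],[-1,-1,0,0,0,0,0],[-1,-1,0,-2,0,0,0],[-1,-1,0,-6,0,0,0],[-1,-3,0,-11,0,0,0],[-1,-6,0,-13,0,0,0],[-1,-6,0,-13,0,0,0],[-1,-6,0,-13,0,0,0],[-1,-6,0,-13,0,0,0]]]'
python3 - <<'E'
from h import *
c=shot("wrist","w5");print(T_tool()[:3,3])
E
```

```text
time_s: 9.55
eef_pos: [0.5715, 0.0407, 0.1118]
eef_rot: [0.0, 0.709, 0.705, 0.0]
wrist_force: [0.6, 1.4, -0.5]
opening: -0.0
grasp_force: 0.0
time_s: 10.8
eef_pos: [0.5704, -0.0184, 0.2403]
eef_rot: [-0.001, 0.709, 0.706, -0.001]
wrist_force: [-0.1, -0.5, -0.1]
opening: -0.001
grasp_force: 0.0
[ 0.57047808 -0.01847731  0.24044403]
```

View pics/w5.png

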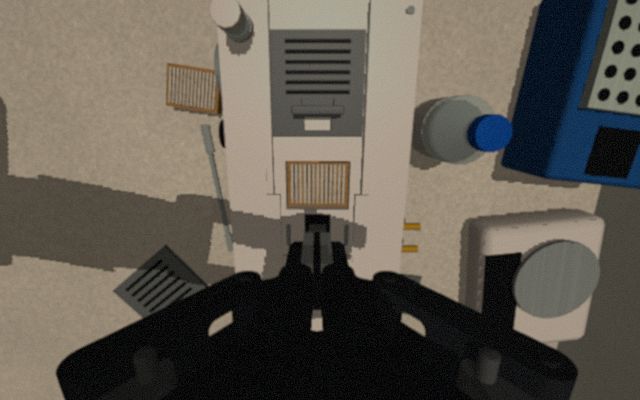

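The filter is fully uncovered at (318,184). The cover lies flat with its rear edge at row 137 and its front edge at row 29, and the vial still stands at (232,20).

```bash
python3 - <<'E'
from h import *
c=load("w5");p=pump();Rz=R.from_euler('z',p[3])
y=[(Rz.inv().apply(pt(c,318,v,.105)-p[:3])*1000) for v in (29,137)];print(y)
m=(y[0][1]+y[1][1])/2
if 52<m<88: print(ctrl.hand_in())
E
```

```text
[array([ -1.30834473, 114.7069643 , 105.        ]), array([ -1.21667174,  22.56973379, 105.        ])]
the job is handed in; nothing more can be done
None
```

The job is handed in: the tab was pressed and let go, and the cover now lies flat about 69 mm beyond the pump's centre, with the filter fully uncovered and the arm clear of everything; the verdict was not shown, and I did not measure the tab's spring-back.

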